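Put the drill case home and shut the tool cabinet on its latch

ROBOT

A 7-joint arm with a two-finger parallel gripper is mounted at the origin on the work surface. World frame = base frame: x ahead of the robot, y to its left, z up, the work surface at z = 0. Lengths are in m, angles in rad, forces in N, time in s.
With the tool pointing down it reaches from about 0.425 to 0.875 m from the base axis. Payload 9.9 kg.
Tool frame: the origin (TCP) lies midway between the tips of the shut fingers; the grasp point (between the pads) lies 19 mm behind it (grasp_offset is the z of the grasp point in the tool frame, in m); z points along the fingers, y is the line along which they close (so a half turn about z gives the same grasp; the last joint's range is limited). The gripper opens to 85 mm and grips with 20 to 120 N. Pads are 22 mm wide; open, the fingers measure 114 mm over their backs; the gripper's body (76 mm by 85 mm) begins 54 mm behind the grasp point. The pads swing forward as they close: fully open they stand 13 mm farther back than shut.
Start: joints at [-1.287, 0.576, 0.025, 1.437, -0.015, 1.129, -0.057], TCP at [0.243, 0.63, 0.231] pointing down, gripper open.
Joint ranges: [-2.76, 2.76], [-0.34, 2.15], [-1.52, 1.57], [0.19, 2.46], [-1.09, 4.23], [0.17, 1.99], [-2.82, 2.82]. Speed limits (rad/s): [2.22, 2.22, 3.01, 3.01, 3.14, 3.14, 3.14].

INTERFACE

Orientations are given as a unit quaternion [x, y, z, w].
In Python, from cell import * gives the robot as it stands. The module is installed in compiled form; this text tells all that it offers.
- The arm moves only by the tool play_rows, never from a script. Its argument "series" is a list of rows, each a list of 6 numbers: the shift along the world's x, y, z in m, then the turn, a rotation vector about the world's x, y, z in degrees. A call has 1 to 12 rows; each row is the pose to reach, as a shift and turn from the pose commanded when the call began; what a row does not reach only later rows make up. A row lasts 1/12 s, in which the tool goes at most 41.7 mm and 7.16 degrees, less where a joint would pass 70% of its speed; a pose out of reach is approached as far as the arm can. A call with a gripper value outside its range is refused whole. "fingers" is the closure, from -1 (fully open) to 1 (shut), set as the call begins (left out, the last holds). The fingers move at their own pace and stop on an object; "newtons" is the grip in N (left out, the last holds). Time passes only in rows, so rows that repeat a pose let the fingers close. It gives the time, the measured TCP pose, the force, the opening and the grip force at its end, in the units of the state.
- get_obs(): the state, without advancing time (a new reading comes with each control period).
- get_image(name): name is "scene" or "top"; returns the picture (400x640x3 uint8, red, green, blue); there is no depth.
- camera_model(name): a dict with "fx", "fy", "cx", "cy" (pixels), "k1" (the pictures are not rectified: a ray, as slopes to the right and down, at radius r is drawn at 1 + k1 r^2 times it, then the intrinsics apply), "rvec" (rotation vector, rad) and "tvec" (3), from world to camera coordinates, as OpenCV has them. Camera axes: x right, y down, z forward; pixel columns grow to the right and rows downward; lengths in m; the calibration is good to about 2 mm. A picture is of the moment at which its call begins. camera_model takes no time and is no camera call.
- close_job(): hands the job in; it is judged then, once.
Trained networks look in the newest picture that a camera, given by its name, has taken for a name from the list of things; names that differ only in an ending like _2 or _b are one class to them, and where a whole thing is asked for, a point or a joint stands for the part that bears it (a point fixed in the world has none). Each returns a list of dicts, best first, with "conf" (0 to 1); they miss things now and then, are a little off and sometimes report something else, mostly with a low value. They report only what shows in the picture. A call takes as long as a camera call. They do not tell look-alikes from the thing itself.
- look_for(camera, label): "at" ([x, y, z] in m, in the coordinates of the camera as it stood for that picture, good to about 4 mm: the middle of the surface that is visible of it).
The state is a dict: "time": time; "qpos": joint angles; "dq": joint speeds; "effort": joint torques, N m; "ee_pos": TCP position; "tcp_rot": TCP orientation; "ft_force": force on the tool from outside, world axes, zero at the start; "moment": the same for the moment, N m; "grip_width": finger opening in m; "gripper_force": force on a finger pad.
Only numpy, scipy, OpenCV 4.12 (cv2) and the standard library are available. Lean on these libraries where they do the work, as an engineer would, in place of code of your own. Each camera call takes 0.05 s, during which the arm holds its last target. There are 200 camera calls.

TASK

The red drill-bit case has been left sticking out of the small green steel cabinet on the bench. Slide it in on its shelf so that it is clear of the door, then swing the door shut and press near its free edge until you feel the sprung tongue ride over the striker pin and snap in behind it, so that the door stays shut when you take the hand away. Swing it gently, no slamming, press no harder than the latch needs, and leave the tin, the paint pot and the screwdriver where they are.

Things in the scene. Friction and masses are not known exactly. Their poses are not given: they have to be found in the camera images.
- cabinet: Green steel bench cabinet, fixed, 220 deep x 300 wide x 260 mm high. Origin: centre of its underside. Its x axis points from the open front to the back, z up. Frame front face at x=-110; opening y=-135..+100, up to z=244 (header and roof above). Upper shelf top z=155, back wall x=105. Sheet metal: pressing it or its door with over 22 N bends it.
- door (a joint): Door angle, rad: 0 about shut, grows as it swings out (to the cabinet's -x). Hinge upright on the cabinet's -y side, light friction, stays where left. Latched, it rests anywhere from -0.045 to 0.050, as the keeper is set; the tongue first touches the pin about 0.045 rad (12 mm) further open. Let go before the snap, it is pushed back out there or beyond. Over 1.3 rad/s between 0.3 and 0.1 is a slam.
- hinge_axis (a point): Point on the door's upright hinge axis, in the plane of its inner face, 215 mm above the bench. Axes as the door's: y runs along the door from hinge to free edge, -x is its outward normal; at angle 0 they are the cabinet's x and y. Door panel: y=2..272, x=-16..0, 22 to 254 mm above the bench. At angle 0 its inner face is 22 mm before the frame.
- door_face (a point): Point on the door's smooth painted outer face 235 mm from the hinge axis (37 mm from the free edge), 215 mm above the bench: a good place to press. Axes as the door's, -x outward. A knob (18 mm wide, 24 mm out) sits below it, 85 mm up. A brass tongue (45 deg slope, 11 mm out, 3.5 to 7 N spring) leaves the free edge 200 mm up. Pressed here, the push climbs to 9 to 14 N, then drops to nothing at the snap.
- case_center (a point): Centre of the loose red case, 170 deep (its x, about along the cabinet's x) x 110 wide x 65 mm high, about 0.6 kg, on the upper shelf (case top 220 mm above the bench); it sticks out 40 to 65 mm. In place when its centre is at cabinet x above -35 mm (front at most 10 mm out of the frame). There is room to push it 20 mm deeper than flush.
- tin: Open round dark steel tin, 96 mm across, 45 high, loose; origin centre of its underside. Leave it alone.
- pot: White paint pot with cap, 76 mm across, 95 high, loose; origin centre of its underside. Leave it alone.
- driver: Screwdriver with yellow handle, 220 mm long, loose on the bench, lying along its x axis. Leave it alone.
- pin_mid (a point): Nominal middle of the striker pin (upright, 4 mm) in the slotted steel keeper bracket on the cabinet's +y side, 200 mm up; the point is fixed to the cabinet. The real keeper, with pin and buffer, is set up to 12 mm nearer or deeper (along the cabinet's x), which no reading shows. Its bracket, 42 mm high, ends 7 mm proud of the latched door's outer face, beyond the door's free edge.
- buffer (a joint): How far the black rubber buffer on the keeper, behind the door, is pressed in (m): 0 when free. It stops the door just past the snap with about 10 N per mm, and the latched door keeps it pressed by 0.3 to 1 mm. The reading is as noisy as that.
Not all that is in view belongs to the job. Of the things like the part that bears case_center, leave any that is turquoise; of the rest the larger one is meant.

How it is judged:
By the outcome, as a careful person would: the job done as asked, in the order asked, and still so for the second after the job is handed in, with the robot touching nothing.
It also fails if it takes over 51 s, if anything falls off the work surface, if the arm or the gripper's body presses on something with over 40 N, if the wrist force passes 120 N, or if a joint passes its speed limit or range.

## Working session

There is one attempt and no reset: what is moved stays moved. The work goes in short steps, Python scripts to look and compute and a tool call to move; the robot and the scene stay as the last step left them, time stands still between calls to the robot, and variables do not carry over. Pictures are saved under pics/ and viewed, at most 10 in all, crops included, and the job is handed in when it is done.

Besides the shell and the picture viewer there is one more tool, called after "Emit:" as name([rows], argument=value, ...), one row to a line, values as JSON. play_rows: Moves the arm, as the interface text tells. Its arguments: {"type":"object","properties":{"series":{"type":"array"},"fingers":{"type":"number"},"newtons":{"type":"number"}},"required":["series"]}

```bash
mkdir -p pics; cat > h.py <<'E'
from cell import *
import numpy as np, cv2
def cam(n):
    m=camera_model(n); R=cv2.Rodrigues(np.array(m["rvec"],float))[0]; return m,R,np.array(m["tvec"],float).ravel()
def ray(n,px):
    m,R,t=cam(n); xd=np.array([(px[0]-m["cx"])/m["fx"],(px[1]-m["cy"])/m["fy"]]); x=xd.copy()
    for _ in range(30): x=xd/(1+m["k1"]*(x@x))
    d=R.T@np.array([x[0],x[1],1]); return -R.T@t,d/np.linalg.norm(d)
def atz(n,px,z):
    c,d=ray(n,px); return c+d*(z-c[2])/d[2]
def tri(a,b):
    c1,d1=ray("scene",a); c2,d2=ray("top",b)
    s=np.linalg.lstsq(np.c_[d1,-d2],c2-c1,rcond=None)[0]
    p,q=c1+s[0]*d1,c2+s[1]*d2; return (p+q)/2,np.linalg.norm(p-q)
def proj(n,P):
    m,R,t=cam(n); p=R@np.array(P,float)+t; x=p[:2]/p[2]; x=x*(1+m["k1"]*(x@x)); return np.array([x[0]*m["fx"]+m["cx"],x[1]*m["fy"]+m["cy"]])
def toworld(n,p):
    m,R,t=cam(n); return R.T@(np.array(p)-t)
def snap(n,f,up=1):
    im=get_image(n)[:,:,::-1]; cv2.imwrite("pics/"+f,im); return im
E
python3 - <<'E'
from h import *
np.set_printoptions(precision=3,suppress=True)
for n in("scene","top"):
    snap(n,n+"0.png"); m,R,t=cam(n); print(n,-R.T@t,R[2],m["fx"])
    for l in("cabinet","door_face","case_center","hinge_axis","pin_mid","tin","pot","driver"):
        print(l,[(toworld(n,d["at"]),round(d["conf"],2)) for d in look_for(n,l)[:3]])
o=get_obs();print(o["time"],o["ee_pos"],o["tcp_rot"])
E
```

```text
scene [ 1.322 -0.617  1.366] [-0.495  0.361 -0.791] 518.5666436953435
cabinet [(array([0.627, 0.13 , 0.231]), 0.87)]
door_face [(array([ 0.617, -0.04 ,  0.174]), 0.62)]
case_center [(array([0.231, 0.303, 0.062]), 0.83), (array([ 0.495, -0.393,  0.006]), 0.68), (array([0.575, 0.086, 0.225]), 0.66)]
hinge_axis [(array([ 0.612, -0.035,  0.171]), 0.65)]
pin_mid [(array([0.623, 0.132, 0.234]), 0.95), (array([0.574, 0.084, 0.222]), 0.7)]
tin [(array([ 0.496, -0.392,  0.007]), 0.66)]
pot [(array([ 0.639, -0.4  ,  0.094]), 0.9)]
driver [(array([ 0.406, -0.23 ,  0.019]), 0.66)]
top [ 0.392 -0.075  1.235] [ 0.147 -0.008 -0.989] 400.05524584065995
cabinet [(array([0.569, 0.183, 0.258]), 0.72)]
door_face [(array([ 0.602, -0.033,  0.25 ]), 0.67), (array([ 0.405, -0.222,  0.024]), 0.42)]
case_center [(array([0.566, 0.084, 0.221]), 0.89), (array([0.834, 0.075, 0.048]), 0.65), (array([0.239, 0.29 , 0.069]), 0.62)]
hinge_axis [(array([ 0.606, -0.034,  0.253]), 0.56), (array([0.565, 0.086, 0.221]), 0.56)]
pin_mid [(array([0.569, 0.188, 0.257]), 0.97), (array([ 0.406, -0.226,  0.023]), 0.7)]
tin [(array([ 0.51 , -0.395,  0.003]), 0.67)]
pot [(array([ 0.614, -0.382,  0.093]), 0.62), (array([0.568, 0.084, 0.218]), 0.48), (array([ 0.605, -0.031,  0.252]), 0.25)]
driver [(array([ 0.405, -0.226,  0.024]), 0.83), (array([0.571, 0.186, 0.256]), 0.2)]
0.9 [0.243 0.63  0.231] [ 0.183  0.983  0.    -0.   ]
```

View pics/scene0.png

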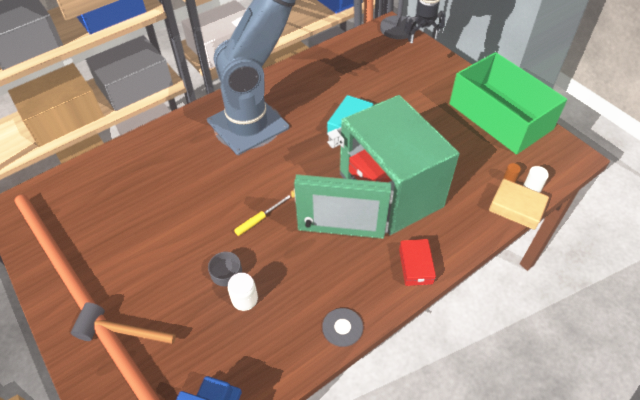

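View pics/top0.png

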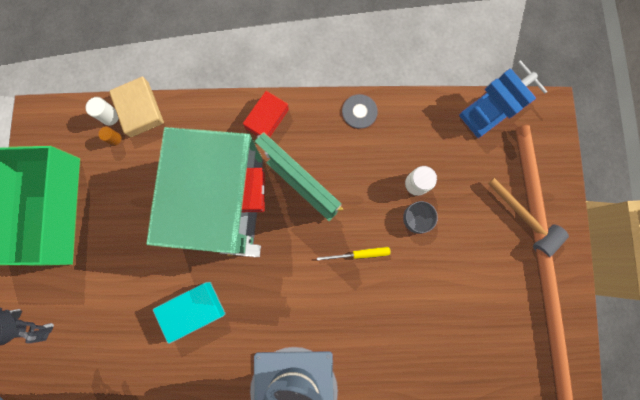

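The top view shows the cabinet roof at about (150–250, 128–253) with its front facing right (world −y). The door's hinge is near (258,138) and its free edge near (338,213). The red case sticks out at (243–265, 168–210), and the keeper is near (250,248). The other red box, at (265,115), and the turquoise one are look-alikes.

```bash
python3 - <<'E'
import cv2
a=cv2.imread("pics/top0.png")[120:265,140:350]; cv2.imwrite("pics/tc.png",cv2.resize(a,None,fx=3.8,fy=3.8,interpolation=cv2.INTER_CUBIC))
a=cv2.imread("pics/scene0.png")[92:242,285:465]; cv2.imwrite("pics/sc.png",cv2.resize(a,None,fx=4,fy=4,interpolation=cv2.INTER_CUBIC))
E
```

```text
(no output)
```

View pics/tc.png

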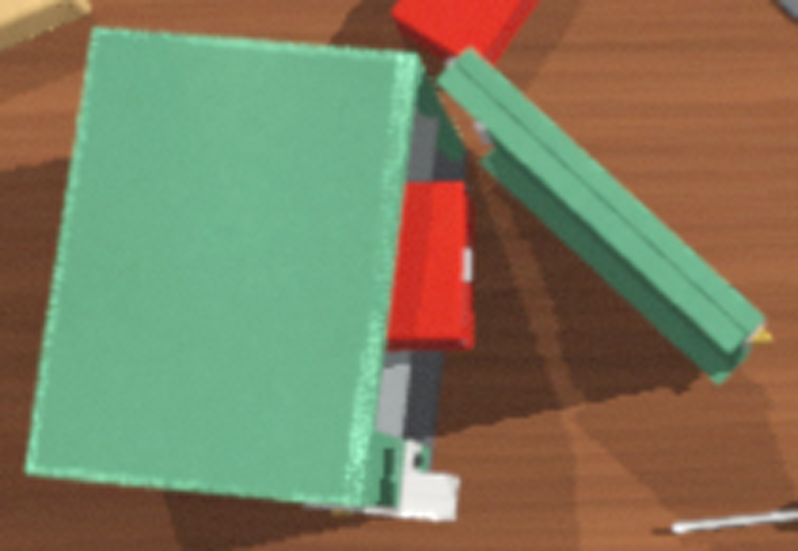

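View pics/sc.png

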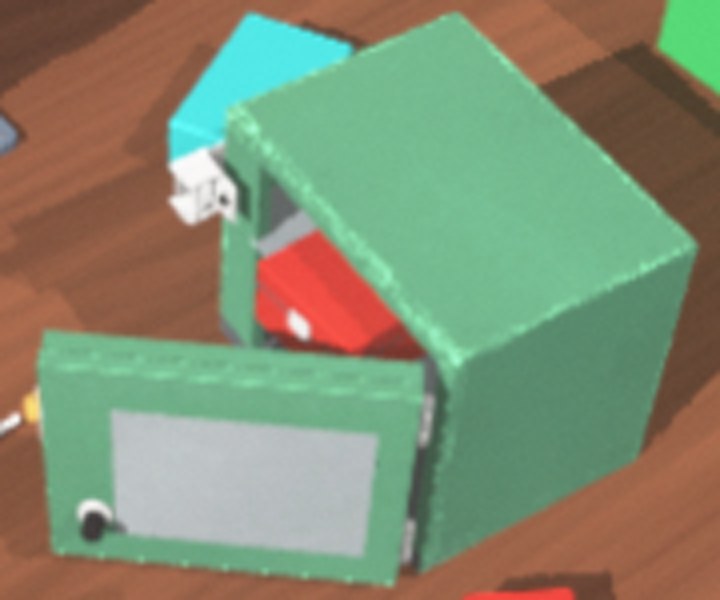

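The enlarged crops show the roof corners, the case's front top edge and the door's top edge clearly. I'll fit the poses to those pixels in both views.

```bash
cat > fit.py <<'E'
from h import *
from scipy.optimize import least_squares
np.set_printoptions(precision=4,suppress=True)
T=lambda p:(140+p[0]/3.8,120+p[1]/3.8); S=lambda p:(285+p[0]/4,92+p[1]/4)
cab=[("top",T(p),q) for p,q in [((94,28),(.11,-.15,.26)),((420,55),(-.11,-.15,.26)),((360,508),(-.11,.15,.26)),((27,472),(.11,.15,.26))]]+\
 [("scene",S(p),q) for p,q in [((230,110),(-.11,.15,.26)),((457,14),(.11,.15,.26)),((694,243),(.11,-.15,.26)),((458,365),(-.11,-.15,.26)),((422,570),(-.11,-.15,0)),((637,458),(.11,-.15,0))]]
def W(v,q): c,s=np.cos(v[2]),np.sin(v[2]); return np.array([v[0]+c*q[0]-s*q[1],v[1]+s*q[0]+c*q[1],q[2]])
def run(pts,x0,f=lambda v,q:W(v,q)):
    r=least_squares(lambda v:np.concatenate([proj(n,f(v,q))-p for n,p,q in pts]),x0,loss="soft_l1"); print(r.x,"\n",r.fun.reshape(-1,2).round(1).tolist()); return r.x
E
python3 - <<'E'
from fit import *
c=run(cab,[.55,.18,np.pi/2])
print("roof tri",*[tri(S(a),T(b)) for a,b in [((230,110),(360,508)),((458,365),(420,55))]])
# case: front top corners
for p in[(463,182),(470,325)]: print("case front top",atz("top",T(p),.22))
print("tri case",tri(S((357,350)),T((463,182))))
R=np.array([[np.cos(c[2]),-np.sin(c[2])],[np.sin(c[2]),np.cos(c[2])]])
for p in[(463,182),(470,325)]: print("in cabinet",R.T@(atz("top",T(p),.22)[:2]-c[:2]))
# door: top z .254, outer top corners; 
for p in [(470,48),(765,322),(440,78),(738,340),(720,380)]: print("door top",p,R.T@(atz("top",T(p),.254)[:2]-c[:2]))
for p in [(45,332),(42,368),(425,362),(422,392)]: print("door scene",p,R.T@(atz("scene",S(p),.254)[:2]-c[:2]))
for p in [(458,475),(458,518),(405,515)]: print("keeper",R.T@(atz("top",T(p),.221)[:2]-c[:2]))
E
```

```text
[0.5676 0.2165 1.4641] 
 [[-0.2, -0.6], [-1.2, -0.6], [0.2, -0.8], [-0.5, -0.1], [-1.6, -0.7], [-0.4, -1.1], [0.8, 0.1], [-1.3, -0.5], [-0.9, 0.8], [-0.3, 0.1]]
roof tri (array([0.4061, 0.1271, 0.2533]), np.float64(0.004716351531113311)) (array([0.7061, 0.0915, 0.2573]), np.float64(0.0064142190487297))
case front top [0.6255 0.0643 0.22  ]
case front top [0.5268 0.059  0.22  ]
tri case (array([0.6283, 0.0682, 0.2167]), np.float64(0.00786183087154105))
in cabinet [-0.1452 -0.0738]
in cabinet [-0.161   0.0238]
door top (470, 48) [-0.1449 -0.1583]
door top (765, 322) [-0.357   0.0082]
door top (440, 78) [-0.1272 -0.1358]
door top (738, 340) [-0.3405  0.0216]
door top (720, 380) [-0.3311  0.0487]
door scene (45, 332) [-0.3358  0.026 ]
door scene (42, 368) [-0.3536 -0.0018]
door scene (425, 362) [-0.1225 -0.1354]
door scene (422, 392) [-0.1398 -0.1563]
keeper [-0.1642  0.1245]
keeper [-0.1673  0.1527]
keeper [-0.132  0.154]
```

Emit:
play_rows([
  [0,0,0.04,0,0,5],
  [0.005,-0.01,0.08,0,0,10],
  [0.015,-0.035,0.11,0,0,15],
  [0.03,-0.07,0.13,0,0,15],
  [0.045,-0.105,0.13,0,0,15],
  [0.06,-0.14,0.13,0,0,15],
  [0.075,-0.175,0.13,0,0,15],
  [0.09,-0.21,0.13,0,0,15],
  [0.105,-0.245,0.13,0,0,15],
  [0.12,-0.28,0.13,0,0,15],
  [0.135,-0.315,0.13,0,0,15],
  [0.15,-0.35,0.13,0,0,15],
], fingers=1, newtons=60)

```text
time: 1.9
ee_pos: [0.393, 0.278, 0.3616]
tcp_rot: [0.053, 0.999, 0.0, 0.0]
ft_force: [0.4, -0.2, 0.6]
grip_width: 0.0006
gripper_force: 0.0
```

Emit:
play_rows([
  [0.021,-0.034,0,3,-0.3,0],
  [0.042,-0.067,0,6,-0.6,0],
  [0.063,-0.1,0,9,-1,0],
  [0.084,-0.134,0,12,-1.3,0],
  [0.105,-0.167,0,14.9,-1.6,0],
  [0.126,-0.2,0,14.9,-1.6,0],
  [0.147,-0.234,0,14.9,-1.6,0],
  [0.168,-0.267,0,14.9,-1.6,0],
  [0.168,-0.267,-0.02,14.9,-1.6,0],
  [0.168,-0.267,-0.05,14.9,-1.6,0],
  [0.168,-0.267,-0.07,14.9,-1.6,0],
  [0.168,-0.267,-0.07,14.9,-1.6,0],
])

```text
time: 2.9
ee_pos: [0.5588, 0.0129, 0.2874]
tcp_rot: [0.053, 0.99, 0.13, 0.004]
ft_force: [-0.5, 0.0, 0.5]
grip_width: 0.0001
gripper_force: 0.0
```

```bash
python3 - <<'E'
from h import *
a=snap("top","t1.png")[100:265,140:350];b=snap("scene","s1.png")[70:242,285:465]
cv2.imwrite("pics/c1.png",np.hstack([cv2.resize(a,(400,314)),cv2.resize(b,(400,382))[:314]]))
print(proj("top",get_obs()["ee_pos"]),proj("scene",get_obs()["ee_pos"]),get_obs()["tcp_rot"])
E
```

```text
[279.03512805 187.36097535] [344.01114067 157.07729683] [0.05261755 0.99006281 0.13024021 0.00667115]
```

View pics/c1.png

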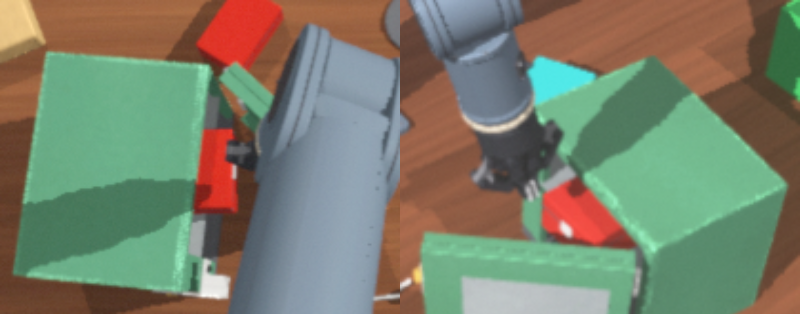

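The tip sits in front of the case, with the projected TCP matching the fingertips. The knuckles flare out along tool y and could touch the roof, so I'll turn the tool 90° about its own axis before pushing.

```bash
python3 -c "
from h import *
o=get_obs();print(np.round(o['qpos'],2))
u=np.array([.0276,.2573,-.9659])
for k in range(1,14): print(np.round(u*min(90,7*k),1).tolist())"
```

```text
[-0.13  0.37  0.27  1.69 -0.4   1.14  1.77]
[0.2, 1.8, -6.8]
[0.4, 3.6, -13.5]
[0.6, 5.4, -20.3]
[0.8, 7.2, -27.0]
[1.0, 9.0, -33.8]
[1.2, 10.8, -40.6]
[1.4, 12.6, -47.3]
[1.5, 14.4, -54.1]
[1.7, 16.2, -60.9]
[1.9, 18.0, -67.6]
[2.1, 19.8, -74.4]
[2.3, 21.6, -81.1]
[2.5, 23.2, -86.9]
```

Emit:
play_rows([
  [0,0,0,0.2,1.8,-6.8],
  [0,0,0,0.4,3.6,-13.5],
  [0,0,0,0.6,5.4,-20.3],
  [0,0,0,0.8,7.2,-27.0],
  [0,0,0,1.0,9.0,-33.8],
  [0,0,0,1.2,10.8,-40.6],
  [0,0,0,1.4,12.6,-47.3],
  [0,0,-0.01,1.5,14.4,-54.1],
  [0,0,-0.03,1.7,16.2,-60.9],
  [0,0,-0.05,1.9,18.0,-67.6],
  [0,0,-0.07,2.1,19.8,-74.4],
  [0,0,-0.08,2.3,21.6,-81.1],
])

```text
time: 4.0
ee_pos: [0.5611, 0.0135, 0.2114]
tcp_rot: [0.703, 0.699, 0.102, -0.082]
ft_force: [-0.4, -0.2, 0.2]
grip_width: -0.0001
gripper_force: 0.0
```

Emit:
play_rows([
  [0.001,0.01,-0.005,0.2,1.6,-5.8],
  [0.002,0.02,-0.005,0.2,1.6,-5.8],
  [0.003,0.03,-0.005,0.2,1.6,-5.8],
  [0.004,0.036,-0.005,0.2,1.6,-5.8],
  [0.0045,0.042,-0.005,0.2,1.6,-5.8],
  [0.005,0.048,-0.005,0.2,1.6,-5.8],
])

```text
time: 4.5
ee_pos: [0.5664, 0.0602, 0.2073]
tcp_rot: [0.737, 0.664, 0.097, -0.086]
ft_force: [-0.8, -6.4, 4.6]
grip_width: 0.0001
gripper_force: 3.8
```

Emit:
play_rows([
  [0.0005,0.006,-0.002,0,0,0],
  [0.001,0.012,-0.004,0,0,0],
  [0.002,0.018,-0.004,0,0,0],
  [0.0025,0.024,-0.004,0,0,0],
  [0.003,0.028,-0.004,0,0,0],
  [0.003,0.031,-0.004,0,0,0],
])

```text
time: 5.0
ee_pos: [0.5696, 0.0902, 0.2033]
tcp_rot: [0.737, 0.663, 0.097, -0.086]
ft_force: [-0.5, -7.8, 4.4]
grip_width: 0.0001
gripper_force: 3.7
```

Emit:
play_rows([
  [0.0005,0.005,0,0,0,0],
  [0.001,0.009,0,0,0,0],
  [0.001,0.011,0,0,0,0],
  [0.001,0.011,0,0,0,0],
])

```text
time: 5.33
ee_pos: [0.5705, 0.1015, 0.2034]
tcp_rot: [0.737, 0.663, 0.097, -0.086]
ft_force: [0.8, -5.2, 3.9]
grip_width: 0.0003
gripper_force: 2.3
```

Emit:
play_rows([
  [-0.003,-0.025,0,0,0,0],
  [-0.005,-0.045,0.015,0,0,0],
  [-0.005,-0.05,0.05,0,0,0],
  [-0.005,-0.05,0.085,0,0,6],
  [-0.003,-0.06,0.12,0,0,12],
  [0,-0.095,0.12,0,0,18],
  [0,-0.13,0.12,0,0,25],
  [0.003,-0.165,0.12,0,0,32],
  [0.005,-0.2,0.12,0,0,39],
  [0.005,-0.23,0.12,0,0,46],
  [0.005,-0.255,0.12,0,0,53],
  [0.005,-0.255,0.12,0,0,53],
])

```text
time: 6.33
ee_pos: [0.5742, -0.1576, 0.3222]
tcp_rot: [0.362, 0.923, 0.046, -0.121]
ft_force: [-0.5, 0.2, -0.3]
grip_width: -0.0002
gripper_force: 0.0
```

```bash
python3 - <<'E'
from h import *
a=snap("top","t2.png")[100:265,140:350];b=snap("scene","s2.png")[70:242,285:465]
cv2.imwrite("pics/c2.png",np.hstack([cv2.resize(a,(400,314)),cv2.resize(b,(400,382))[:314]]))
o=get_obs();print(o["time"],o["ee_pos"],np.round(o["qpos"],2))
E
```

```text
6.4333 [ 0.57483102 -0.15275629  0.32239977] [ 0.01  0.57  0.46  1.31 -0.32  1.57  1.29]
```

View pics/c2.png

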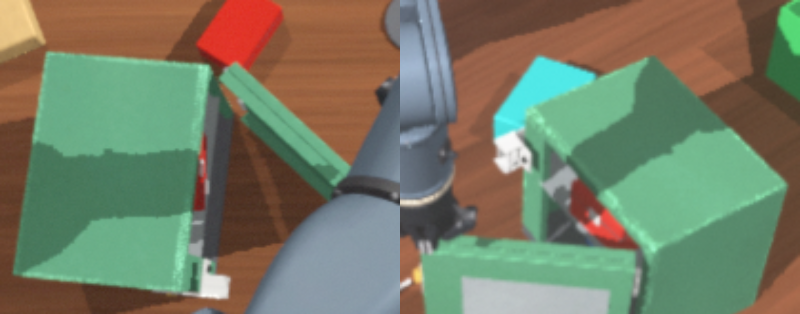

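```bash
python3 - <<'E'
from h import *
np.set_printoptions(precision=4,suppress=True)
c=np.array([.5676,.2165]);a=1.4641;R=np.array([[np.cos(a),-np.sin(a)],[np.sin(a),np.cos(a)]])
im=cv2.imread("pics/t2.png").astype(int); m=(im[:,:,2]>90)&(im[:,:,1]<70)&(im[:,:,0]<70)
for r in range(172,211,5):
    x=np.where(m[r,225:275])[0]+225
    if len(x): print(r,x.min(),x.max(),*[R.T@(atz("top",(x.max()+.5,r),z)[:2]-c) for z in(.22,.155)])
E
```

```text
172 247 271 [-0.1714 -0.0652] [-0.1627 -0.0786]
177 246 274 [-0.1806 -0.0528] [-0.1724 -0.0654]
182 245 274 [-0.182  -0.0397] [-0.174  -0.0514]
187 273 274 [-0.1834 -0.0267] [-0.1755 -0.0376]
192 244 247 [-0.1155 -0.0073] [-0.1032 -0.017 ]
197 243 246 [-0.1145  0.0059] [-0.1021 -0.003 ]
202 242 246 [-0.116   0.0187] [-0.1037  0.0108]
207 242 247 [-0.12    0.0314] [-0.108   0.0242]
```

```bash
cat > sw.py <<'E'
from h import *
c=np.array([.5676,.2165]);A=1.4641;R=np.array([[np.cos(A),-np.sin(A)],[np.sin(A),np.cos(A)]]);hh=np.array([-.132,-.143])
def tcp(a,off=.027): return c+R@(hh+.235*np.array([-np.sin(a),np.cos(a)])-off*np.array([np.cos(a),np.sin(a)]))
E
python3 - <<'E'
from sw import *
p0=tcp(.925,.0755); print(p0,get_obs()["ee_pos"])
for a in [.925,.88,.84,.8,.75,.7,.65,.6,.55,.5,.45,.4,.36,.32,.28,.25,.22,.19,.16,.13,.1,.05,0]: print(a,np.round(tcp(a),4),round(np.degrees(a-.925),1))
E
```

```text
[ 0.59023044 -0.15312633] [ 0.57483102 -0.15275629  0.32239977]
0.925 [ 0.5548 -0.12  ] 0.0
0.88 [ 0.5464 -0.1134] -2.6
0.84 [ 0.5392 -0.1073] -4.9
0.8 [ 0.5322 -0.1009] -7.2
0.75 [ 0.5239 -0.0925] -10.0
0.7 [ 0.516  -0.0838] -12.9
0.65 [ 0.5085 -0.0746] -15.8
0.6 [ 0.5015 -0.065 ] -18.6
0.55 [ 0.495  -0.0552] -21.5
0.5 [ 0.489 -0.045] -24.4
0.45 [ 0.4835 -0.0345] -27.2
0.4 [ 0.4786 -0.0238] -30.1
0.36 [ 0.475 -0.015] -32.4
0.32 [ 0.4718 -0.0061] -34.7
0.28 [0.4689 0.0029] -37.0
0.25 [0.467  0.0097] -38.7
0.22 [0.4653 0.0166] -40.4
0.19 [0.4638 0.0236] -42.1
0.16 [0.4625 0.0305] -43.8
0.13 [0.4614 0.0376] -45.6
0.1 [0.4606 0.0446] -47.3
0.05 [0.4596 0.0564] -50.1
0 [0.4592 0.0682] -53.0
```

Emit:
play_rows([
  [0,0,-0.03,0,0,0],
  [0,0,-0.06,0,0,0],
  [0,0,-0.09,0,0,0],
  [0,0,-0.107,0,0,0],
  [0,0,-0.107,0,0,0],
])

```text
time: 6.85
ee_pos: [0.5733, -0.1493, 0.2122]
tcp_rot: [0.363, 0.922, 0.048, -0.125]
ft_force: [0.2, 1.3, 0.4]
grip_width: -0.0001
gripper_force: 0.0
```

Emit:
play_rows([
  [-0.006,0.01,0.003,0,0,0],
  [-0.012,0.02,0.003,0,0,0],
  [-0.0185,0.029,0.003,0,0,0],
  [-0.023,0.033,0.003,0,0,-1.5],
  [-0.027,0.036,0.003,0,0,-2.6],
  [-0.034,0.042,0.003,0,0,-4.9],
  [-0.041,0.048,0.003,0,0,-7.2],
  [-0.049,0.057,0.003,0,0,-10],
  [-0.057,0.065,0.003,0,0,-12.9],
  [-0.065,0.075,0.003,0,0,-15.8],
  [-0.072,0.084,0.003,0,0,-18.6],
])

```text
time: 7.77
ee_pos: [0.5025, -0.068, 0.2194]
tcp_rot: [0.51, 0.85, 0.067, -0.112]
ft_force: [0.5, -0.3, -0.2]
grip_width: -0.0
gripper_force: 0.3
```

Emit:
play_rows([
  [-0.0065,0.01,-0.003,0,0,-2.9],
  [-0.0125,0.02,-0.003,0,0,-5.8],
  [-0.018,0.0305,-0.003,0,0,-8.6],
  [-0.023,0.041,-0.003,0,0,-11.5],
  [-0.0265,0.05,-0.003,0,0,-13.8],
  [-0.03,0.059,-0.003,0,0,-16.1],
  [-0.0325,0.068,-0.003,0,0,-18.4],
  [-0.0345,0.0745,-0.003,0,0,-20.1],
  [-0.036,0.0815,-0.003,0,0,-21.8],
])

```text
time: 8.52
ee_pos: [0.4667, 0.0135, 0.2164]
tcp_rot: [0.661, 0.739, 0.088, -0.097]
ft_force: [-0.9, -0.3, 0.6]
grip_width: 0.0001
gripper_force: 0.3
```

```bash
python3 - <<'E'
from h import *
a=snap("top","t3.png")[110:265,190:350];b=snap("scene","s3.png")[70:242,285:465]
cv2.imwrite("pics/c3.png",np.hstack([cv2.resize(a,(400,388)),cv2.resize(b,(400,382))[:388].copy() if 0 else cv2.resize(b,(400,388))]))
E
```

```text
(no output)
```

View pics/c3.png

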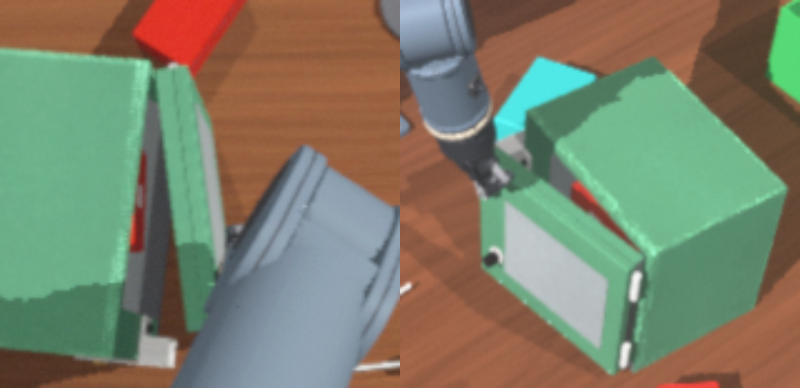

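The door has followed the finger to about 0.22 rad, and the case sits clear behind it.

Emit:
play_rows([
  [-0.001,0.005,0,0,0,-1.2],
  [-0.002,0.01,0,0,0,-2.4],
  [-0.003,0.015,0,0,0,-3.7],
  [-0.0035,0.02,0,0,0,-5],
  [-0.004,0.0235,0,0,0,-6],
  [-0.0045,0.026,0,0,0,-7],
])

```text
time: 9.12
ee_pos: [0.4625, 0.0393, 0.2157]
tcp_rot: [0.704, 0.698, 0.093, -0.092]
ft_force: [0.1, 0.4, 0.4]
grip_width: 0.0001
gripper_force: 0.2
```

Emit:
play_rows([
  [0,0.002,0,0,0,-1],
  [-0.0005,0.004,0,0,0,-2],
  [-0.0005,0.006,0,0,0,-2],
])

```text
time: 9.37
ee_pos: [0.4616, 0.0453, 0.2154]
tcp_rot: [0.716, 0.685, 0.094, -0.091]
ft_force: [-0.7, -0.4, 0.5]
grip_width: -0.0
gripper_force: 0.2
```

Emit:
play_rows([
  [0,0.0015,0,0,0,-1],
  [0,0.003,0,0,0,-1],
  [-0.0005,0.0045,0,0,0,-1],
  [-0.0005,0.006,0,0,0,-1],
])

```text
time: 9.7
ee_pos: [0.4612, 0.0514, 0.2153]
tcp_rot: [0.722, 0.68, 0.095, -0.09]
ft_force: [-0.3, -0.5, -0.3]
grip_width: 0.0001
gripper_force: 0.2
```

Emit:
play_rows([
  [0,0.001,0,0,0,-1],
  [0,0.002,0,0,0,-1],
  [0,0.003,0,0,0,-1],
])

```text
time: 9.95
ee_pos: [0.4612, 0.0544, 0.2153]
tcp_rot: [0.728, 0.673, 0.096, -0.089]
ft_force: [-0.4, -1.0, 0.2]
grip_width: -0.0002
gripper_force: 0.2
```

Emit:
play_rows([
  [0,0.001,0,0,0,-0.5],
  [0,0.002,0,0,0,-0.5],
  [0,0.003,0,0,0,-0.5],
])

```text
time: 10.2
ee_pos: [0.4612, 0.0568, 0.2152]
tcp_rot: [0.731, 0.67, 0.096, -0.088]
ft_force: [-0.9, -4.5, 1.5]
grip_width: 0.0002
gripper_force: 2.9
```

Emit:
play_rows([
  [0,0.001,0,0,0,0],
  [0,0.002,0,0,0,0],
  [0,0.003,0,0,0,0],
])

```text
time: 10.45
ee_pos: [0.4612, 0.0588, 0.2152]
tcp_rot: [0.731, 0.67, 0.095, -0.088]
ft_force: [-2.5, -7.2, 2.6]
grip_width: 0.0002
gripper_force: 4.0
```

Emit:
play_rows([
  [0,0.001,0,0,0,0],
  [0,0.002,0,0,0,0],
])

```text
time: 10.62
ee_pos: [0.4612, 0.0605, 0.2152]
tcp_rot: [0.731, 0.67, 0.095, -0.088]
ft_force: [-1.4, -9.2, 1.4]
grip_width: -0.0002
gripper_force: 4.6
```

Emit:
play_rows([
  [0,0.0008,0,0,0,0],
  [0,0.0015,0,0,0,0],
])

```text
time: 10.78
ee_pos: [0.4612, 0.0618, 0.2152]
tcp_rot: [0.731, 0.67, 0.095, -0.088]
ft_force: [-2.7, -9.6, 2.6]
grip_width: 0.0001
gripper_force: 5.0
```

Emit:
play_rows([
  [0,0.0005,0,0,0,0],
  [0,0.001,0,0,0,0],
])

```text
time: 10.95
ee_pos: [0.4612, 0.0626, 0.2152]
tcp_rot: [0.731, 0.67, 0.095, -0.087]
ft_force: [-3.0, -10.0, 2.2]
grip_width: 0.0001
gripper_force: 5.2
```

Emit:
play_rows([
  [0,0.0005,0,0,0,0],
  [0,0.001,0,0,0,0],
])

```text
time: 11.12
ee_pos: [0.4612, 0.0642, 0.2153]
tcp_rot: [0.731, 0.67, 0.096, -0.088]
ft_force: [-0.2, -1.8, 0.4]
grip_width: 0.0001
gripper_force: 1.0
```

The push climbed to about 10 N and then fell away, which is the snap. I'll hold for one row to confirm it.

Emit:
play_rows([
  [0,0,0,0,0,0],
])

```text
time: 11.2
ee_pos: [0.4612, 0.0656, 0.2153]
tcp_rot: [0.731, 0.67, 0.096, -0.089]
ft_force: [0.0, 0.4, -0.6]
grip_width: -0.0002
gripper_force: 0.0
```

Emit:
play_rows([
  [-0.001,-0.01,0,0,0,0],
  [-0.003,-0.03,0,0,0,0],
  [-0.007,-0.065,0,0,0,0],
  [-0.01,-0.1,0.01,0,0,0],
  [-0.01,-0.135,0.03,0,0,0],
  [-0.01,-0.17,0.05,0,0,0],
  [-0.01,-0.2,0.07,0,0,0],
  [-0.01,-0.22,0.09,0,0,0],
  [-0.01,-0.22,0.09,0,0,0],
  [-0.01,-0.22,0.09,0,0,0],
])

```text
time: 12.03
ee_pos: [0.4512, -0.1557, 0.3059]
tcp_rot: [0.731, 0.669, 0.096, -0.088]
ft_force: [-0.4, 0.3, -0.3]
grip_width: 0.0001
gripper_force: 0.0
```

```bash
python3 - <<'E'
from h import *
a=snap("top","t4.png")[110:265,190:450];b=snap("scene","s4.png")[70:322,200:465]
cv2.imwrite("pics/c4.png",np.hstack([cv2.resize(a,(400,238)),cv2.resize(b,(400,380))[:238]]) if 0 else np.vstack([cv2.resize(a,(500,298)),cv2.resize(b[:160],(500,302))]))
o=get_obs();print(o["ft_force"],o["time"])
E
```

```text
[-0.30372171  1.12016329  0.25925464] 12.1333
```

View pics/c4.png

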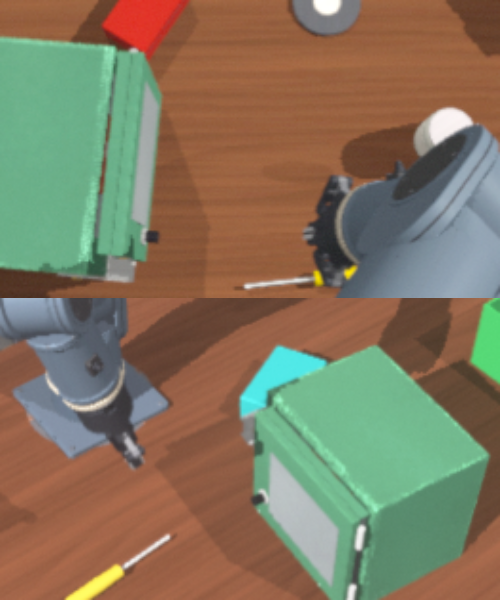

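The door is shut and parallel to the frame, with its free edge behind the keeper at about (120,265) in the top crop. The hand is clear, and the pot and screwdriver look undisturbed where they show.

```bash
python3 -c "
from cell import *
print(close_job())"
```

```text
the job is handed in; nothing more can be done
None
```

The red case is in on its shelf, by my measurements about 15 mm deeper than it needs to be. The door was swung shut gently and snapped in at about a 10 N push, stayed shut when the hand came away, and the job was handed in at about 12 s.

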